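Find the full carton by weight and stock it in the rack

ROBOT

A 6-joint arm with a two-finger parallel gripper is mounted at the origin on the work surface. World frame = base frame: x ahead of the robot, y to its left, z up, the work surface at z = 0. Lengths are in m, angles in rad, forces in N, time in s.
With the tool pointing down it reaches from about 0.35 to 0.975 m from the base axis. Payload 7.1 kg.
Tool frame: the origin (TCP) lies at the very end of the fingers, on their centre line; the grasp point (between the pads) lies 19 mm behind it (r.grip_point_offset is the distance from the TCP to the grasp point, in m); z points along the fingers, y is the line along which they close (so a half turn about z gives the same grasp; the last joint's range is limited). The gripper opens to 88 mm and grips with 3 to 60 N. Pads are 20 mm wide; open, the fingers measure 115 mm over their backs; the gripper's body (75 mm by 178 mm) begins 61 mm behind the grasp point.
Start: joints at [1.148, 0.423, 1.63, -0, 1.089, -0.019], TCP at [0.246, 0.575, 0.223] pointing down, gripper open.
Joint ranges: [-3, 3], [-0.9, 2.11], [0.09, 2.58], [-1.31, 4.45], [0.11, 2.69], [-2.54, 2.54]. Speed limits (rad/s): [2.39, 2.39, 3.01, 3.14, 3.14, 3.14].

INTERFACE

Orientations are given as [roll, pitch, yaw] about the fixed x, y, z axes, in that order (R = Rz(yaw) Ry(pitch) Rx(roll)).
In Python, from workcell import r gives the robot as it stands.
- The arm moves only by the tool send_rows, never from a script. Its argument "targets" is a list of rows, each an object of numbers: "x", "y", "z": the shift along the world's x, y, z each as a share of 200 mm, from -1 to 1; "twist": the turn about the world's z as a share of 120 degrees, from -1 to 1; "fingers": the closure, from -1 (fully open) to 1 (shut). In form: [{"x": .., "y": .., "z": .., "twist": .., "fingers": ..}, ...]. A call has exactly 5 rows; each row is the pose to reach, as a shift and turn from the pose commanded when the call began; what a row does not reach only later rows make up. A row lasts 1/12 s, in which the tool goes at most 41.7 mm and 7.16 degrees, less where a joint would pass 70% of its speed; a pose out of reach is approached as far as the arm can. A call with a number of a shift or a turn outside -1 to 1 is refused whole. A call with a gripper value outside its range is refused whole. The fingers move at their own pace and stop on an object; "newtons" is the grip in N (left out, the last holds). Time passes only in rows, so rows that repeat a pose let the fingers close, or fill a call up. It gives the time, the measured TCP pose, the force, the opening and the grip force at its end, in the units of the state.
- r.sense(): the state, without advancing time (a new reading comes with each control period).
- r.grab_frame(name): name is "side" or "top" or "wrist"; returns the picture (384x512x3 uint8, red, green, blue); there is no depth.
- r.camera_model(name): a dict with "fovy" (degrees; the focal length in pixels is half the picture's height over the tangent of half this angle, whatever the lens; pixels are square), "cx", "cy" (the principal point, pixels), "cam_to_world" (4x4, takes a point from camera to world coordinates). Camera axes: x right, y down, z forward; pixel columns grow to the right and rows downward; lengths in m; the calibration is good to about 2 mm. A picture is of the moment at which its call begins: read the wrist's pose just before it. camera_model takes no time and is no camera call; for the wrist camera it gives the pose at the moment of the call.
- r.close_job(): hands the job in; it is judged then, once.
The state is a dict: "time": time; "q": joint angles; "joint_vel": joint speeds; "tau": joint torques, N m; "eef_pos": TCP position; "tool_rot": TCP orientation; "ft_force": force on the tool from outside, world axes, zero at the start; "torque": the same for the moment, N m; "width": opening from 0.0 (shut) to 1.0 (fully open); "grip_force": force on a finger pad.
Only numpy, scipy, OpenCV 4.12 (cv2) and the standard library are available. Lean on these libraries where they do the work, as an engineer would, in place of code of your own. Each camera call takes 0.05 s, during which the arm holds its last target. There are 200 camera calls.

TASK

Three identical-looking parts cartons stand loose on the bench: one still holds its heavy steel bush, the other two are as good as empty. Find the full one by feel, stand it upright in the free yellow-floored lane of the small rack's lower shelf and slide it fully back against the blue back rail, so that it stands in line with the two cartons already there. Leave the two empty cartons standing upright on the bench, and do not disturb the cartons in the rack, the tin or the spanner.

Things in the scene. Friction and masses are not known exactly. Their poses are not given: they have to be found in the camera images.
- carton_1: loose brown parts carton with a teal band near the top and a black band near the foot, 60 x 60 mm, 110 mm tall, closed, square; origin at the centre of its underside, z up when upright. One of the three cartons (a different one each time) weighs about 0.55 to 0.75 kg, the other two about 0.11 kg; they look the same
- carton_2: loose brown parts carton with a teal band near the top and a black band near the foot, 60 x 60 mm, 110 mm tall, closed, square; origin at the centre of its underside, z up when upright. One of the three cartons (a different one each time) weighs about 0.55 to 0.75 kg, the other two about 0.11 kg; they look the same
- carton_3: loose brown parts carton with a teal band near the top and a black band near the foot, 60 x 60 mm, 110 mm tall, closed, square; origin at the centre of its underside, z up when upright. One of the three cartons (a different one each time) weighs about 0.55 to 0.75 kg, the other two about 0.11 kg; they look the same
- rack: small fixed two-tier steel bench rack; origin on the bench below the middle lane's home position, x to the rack's back (away from the robot), y left, z up. Lower shelf top 30 mm up, x -135 to +45 mm. Three lanes along x at y -80, 0, +80 mm, each 70 mm wide between guides 12 mm high above the shelf. Posts 14 mm square at x -40 and +35, y +-146 mm, up to the upper board
- back_rail (a point): middle of the front face of the blue back rail, at shelf height (rack x +30 mm, z 30 mm). The rail crosses all lanes and is 40 mm high above the shelf; a carton whose back touches it is home, its centre at rack x = 0
- board_edge (a point): middle of the lower front edge of the rack's upper board, 199 mm above the bench, rack x -57 mm. The board (with trim 28 mm thick) runs 310 mm along y and from here back to rack x +42 mm: it roofs the home positions but not the front of the lanes
- bay: smooth yellow slide plate, the floor of the one free lane, fixed, 160 x 66 x 3 mm, lying on the lower shelf (its top 33 mm above the bench). Origin at the plate's underside, at the home position of a carton's centre in this lane; same axes as the rack; the plate runs from x = -130 mm (front) to +30 mm (back rail). A carton stands on it with its underside at z = 3 mm
- stock_left: full carton already in the rack, home against the back rail in another lane, same look as the loose ones: 60 x 60 mm, 110 mm tall, closed, square; origin at the centre of its underside, z up when upright. Leave alone
- stock_right: second full carton already in the rack, home in the remaining lane: 60 x 60 mm, 110 mm tall, closed, square; origin at the centre of its underside, z up when upright. Leave alone
- tin: round red-labelled tin standing on the bench, 72 mm across, 100 mm tall, origin at the centre of its underside. Leave alone
- spanner: steel spanner lying on the bench, 180 mm long along its x. Leave alone
Mind the look-alikes: they are no part of the job. Leave any orange or purple look-alike of the carton_3 alone.

How it is judged:
At the end, for the whole second after the job is handed in: The heavy carton stands upright and still on the yellow plate, pressing on it with over 3.5 N, at most 9 mm short of home and 12 mm off the lane's middle; the two light cartons stand upright on the bench; stock cartons, tin and spanner within 12 mm of their starts, upright ones still upright (((x of carton_1 in the frame of bay between -0.009 and 0.006 m and y of carton_1 in the frame of bay between -0.012 and 0.012 m and z of carton_1 in the frame of bay between -0.002 and 0.009 m and angle between each of carton_1, carton_2, carton_3's own z axis and vertical below 0.08 rad and linear speed of each of carton_1, carton_2, carton_3 below 0.02 m/s and contact force between carton_1 and bay above 3.5 N and height (world z) of each of carton_2, carton_3 below 0.008 m) or (x of carton_2 in the frame of bay between -0.009 and 0.006 m and y of carton_2 in the frame of bay between -0.012 and 0.012 m and z of carton_2 in the frame of bay between -0.002 and 0.009 m and angle between each of carton_2, carton_1, carton_3's own z axis and vertical below 0.08 rad and linear speed of each of carton_2, carton_1, carton_3 below 0.02 m/s and contact force between carton_2 and bay above 3.5 N and height (world z) of each of carton_1, carton_3 below 0.008 m) or (x of carton_3 in the frame of bay between -0.009 and 0.006 m and y of carton_3 in the frame of bay between -0.012 and 0.012 m and z of carton_3 in the frame of bay between -0.002 and 0.009 m and angle between each of carton_3, carton_1, carton_2's own z axis and vertical below 0.08 rad and linear speed of each of carton_3, carton_1, carton_2 below 0.02 m/s and contact force between carton_3 and bay above 3.5 N and height (world z) of each of carton_1, carton_2 below 0.008 m)) and distance of each of stock_left, stock_right, tin, spanner from where it was at the start of the episode below 0.012 m and angle between each of stock_left, stock_right, tin's own z axis and vertical below 0.1 rad); the robot touches nothing.
It fails at once if a carton in the rack, the tin or the spanner was shoved more than 20 mm or knocked over (distance of any of stock_left, stock_right, tin, spanner from where it was at the start of the episode above 0.02 m or angle between any of stock_left, stock_right, tin's own z axis and vertical above 0.3 rad).
It fails at once if a loose carton was knocked over (angle between any of carton_1, carton_2, carton_3's own z axis and vertical above 1.2 rad).
It also fails if it takes over 72 s, if anything falls off the work surface, if the arm or the gripper's body presses on something with over 40 N, if the wrist force passes 120 N, or if a joint passes its speed limit or range.

## Working session

There is one attempt and no reset: what is moved stays moved. The work goes in short steps, Python scripts to look and compute and a tool call to move; the robot and the scene stay as the last step left them, time stands still between calls to the robot, and variables do not carry over. Pictures are saved under pics/ and viewed, at most 10 in all, crops included, and the job is handed in when it is done.

Besides the shell and the picture viewer there is one more tool, called as a command line: name --argument value ..., lists and objects as JSON in quotes. send_rows: Moves the arm, as the interface text tells. Shift numbers are shares of 200 mm and turn numbers shares of 120 degrees, none past 1 either way. Its arguments: {"type":"object","properties":{"targets":{"type":"array","items":{"type":"object","properties":{"x":{"type":"number"},"y":{"type":"number"},"z":{"type":"number"},"twist":{"type":"number"},"fingers":{"type":"number"}}}},"newtons":{"type":"number"}},"required":["targets"]}

```bash
mkdir -p pics; ls; python3 - <<'E'
from workcell import r
import cv2,json,numpy as np
np.set_printoptions(precision=4,suppress=True)
for n in ("side","top"):
    f=r.grab_frame(n); cv2.imwrite(f"pics/{n}0.png",cv2.cvtColor(f,cv2.COLOR_RGB2BGR))
    m=r.camera_model(n); print(n,m["fovy"],m["cx"],m["cy"]); print(np.array(m["cam_to_world"]))
print(r.sense(), r.grip_point_offset)
E
```

```text
pics
side 46.17504384472966 252.37517228227054 186.6249446257833
[[ 0.7774 -0.4466  0.4429 -0.0486]
 [-0.629  -0.5494  0.5501 -0.7407]
 [-0.0023 -0.7062 -0.708   1.07  ]
 [ 0.      0.      0.      1.    ]]
top 44.104911319797665 257.65271422141683 185.48469966380839
[[-0.0696 -0.9752  0.2103  0.264 ]
 [-0.9976  0.0686 -0.0122  0.0124]
 [-0.0026 -0.2106 -0.9776  1.3889]
 [ 0.      0.      0.      1.    ]]
{'time': 0.1, 'q': array([ 1.148 ,  0.4238,  1.6306, -0.    ,  1.0886, -0.019 ]), 'joint_vel': array([ 0.0006, -0.0021, -0.0012, -0.0005, -0.0013,  0.0003]), 'tau': array([ -0.0013, -54.5613, -27.4324,   0.0645,   0.0188,  -0.    ]), 'eef_pos': array([0.2453, 0.5743, 0.222 ]), 'tool_rot': array([-3.1403, -0.    ,  2.7378]), 'ft_force': array([ 0.4679, -0.3248,  0.2813]), 'torque': array([ 0.0289, -0.009 ,  0.0434]), 'grip_force': 0.0, 'width': 0.997439222410337} 0.0187
```

View pics/side0.png

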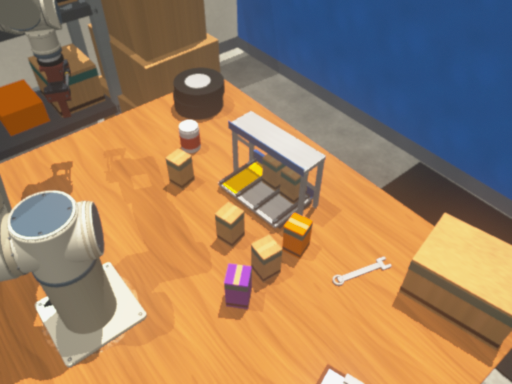

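View pics/top0.png

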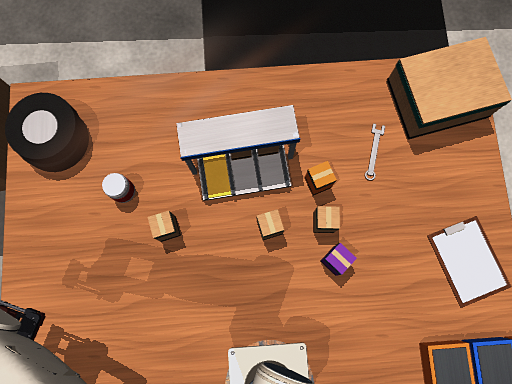

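Top view: brown cartons at (165,226), (271,224) and (328,219). Orange (321,178) and purple (340,259) are look-alikes to leave alone. The yellow free lane is at (216,176), the tin at (117,187) and the spanner at (375,152). The side view shows the same cartons at (180,168), (230,223) and (266,256). I'll confirm in an enlarged crop and measure with colour masks.

```bash
cat > h.py <<'E'
import numpy as np, cv2
from workcell import r
np.set_printoptions(precision=4,suppress=True)
def ray(n,uv,m=None):
    m=m or r.camera_model(n); T=np.array(m["cam_to_world"]); f=192/np.tan(np.radians(m["fovy"])/2)
    d=T[:3,:3]@np.array([(uv[0]-m["cx"])/f,(uv[1]-m["cy"])/f,1]); return T[:3,3],d/np.linalg.norm(d)
def plane(n,uv,z,m=None):
    o,d=ray(n,uv,m); return o+d*(z-o[2])/d[2]
def tri(a,b):
    (o1,d1),(o2,d2)=a,b
    s=np.linalg.lstsq(np.c_[d1,-d2],o2-o1,rcond=None)[0]; p,q=o1+s[0]*d1,o2+s[1]*d2
    return (p+q)/2,np.linalg.norm(p-q)
def proj(n,p,m=None):
    m=m or r.camera_model(n); T=np.array(m["cam_to_world"]); f=192/np.tan(np.radians(m["fovy"])/2)
    c=T[:3,:3].T@(np.array(p)-T[:3,3]); return np.array([f*c[0]/c[2]+m["cx"],f*c[1]/c[2]+m["cy"]])
E
python3 - <<'E'
from h import *
t=cv2.imread("pics/top0.png"); s=cv2.imread("pics/side0.png")
a=cv2.resize(t[120:280,140:360],None,fx=3.6,fy=3.6,interpolation=cv2.INTER_CUBIC)[:, :792]
cv2.imwrite("pics/cropt.png",a)
b=cv2.resize(s[105:310,150:350],None,fx=2.9,fy=2.9,interpolation=cv2.INTER_CUBIC); cv2.imwrite("pics/crops.png",b)
for n,im,pts in (("top",t,[(165,220),(271,218),(328,213),(328,222),(280,230),(300,215)]),("side",s,[(180,158),(230,213),(266,245),(250,240)])):
    hsv=cv2.cvtColor(im,cv2.COLOR_BGR2HSV)
    for p in pts: print(n,p,hsv[p[1],p[0]])
E
```

```text
top (165, 220) [ 14 128 223]
top (271, 218) [ 17 106 222]
top (328, 213) [ 19  97 226]
top (328, 222) [ 19  97 227]
top (280, 230) [ 15 127 255]
top (300, 215) [ 12 161 198]
side (180, 158) [ 21 121 244]
side (230, 213) [ 23 105 245]
side (266, 245) [ 24 100 245]
side (250, 240) [ 14 164 225]
```

View pics/cropt.png

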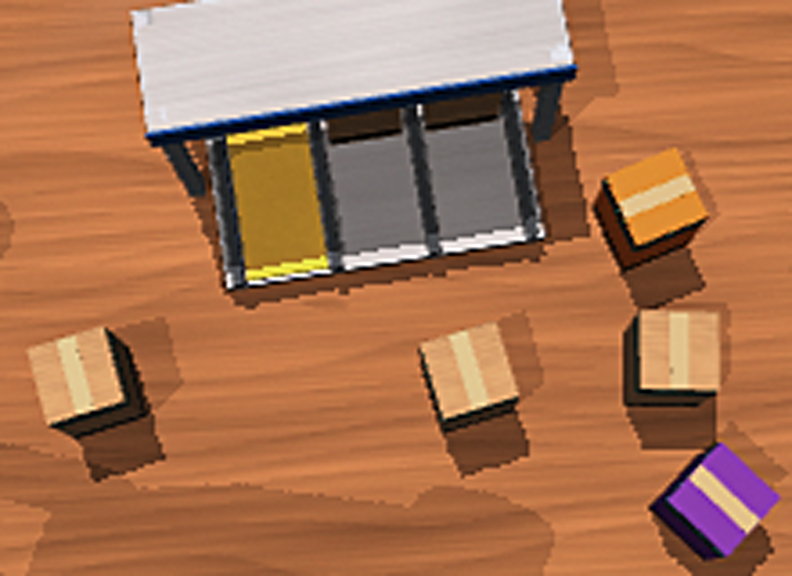

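View pics/crops.png

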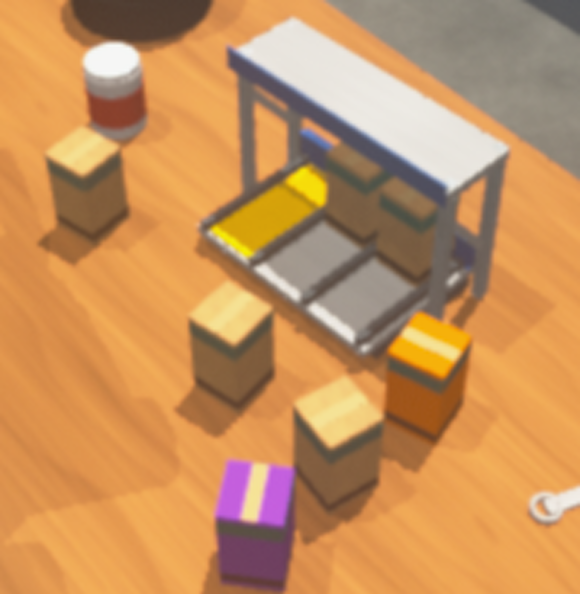

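The crops confirm the three brown-topped cartons, at crop pixels (78,378), (470,372) and (680,350). Orange and purple are the look-alikes, and the yellow lane is the rack's left one. The roof blocks a direct push, so an empty carton held by its top will have to push the full one home. Next I measure the poses.

```bash
cat > meas.py <<'E'
from h import *
def cnt(im,roi,lo,hi):
    x0,y0,x1,y1=roi; hsv=cv2.cvtColor(im[y0:y1,x0:x1],cv2.COLOR_BGR2HSV)
    m=cv2.inRange(hsv,np.array(lo),np.array(hi)); m=cv2.morphologyEx(m,cv2.MORPH_OPEN,np.ones((3,3)))
    c=max(cv2.findContours(m,cv2.RETR_EXTERNAL,cv2.CHAIN_APPROX_NONE)[0],key=cv2.contourArea)
    return cv2.convexHull(c)[:,0].astype(float)+[x0,y0]
def rect(n,hull,z):
    P=np.array([plane(n,p,z)[:2] for p in hull]); (c,s,a)=cv2.minAreaRect((P*1000).astype(np.float32))
    return np.array(c)/1000,np.array(s),(a+45)%90-45
def cen(h):
    M=cv2.moments(h.astype(np.float32)); return np.array([M["m10"],M["m01"]])/M["m00"]
E
python3 - <<'E'
from meas import *
t=cv2.imread("pics/top0.png"); s=cv2.imread("pics/side0.png")
lo,hi=(10,60,195),(30,142,255)
for k,rt,rs in (("A",(140,200,190,245),(160,140,200,190)),("B",(250,200,295,245),(210,195,250,245)),("C",(308,200,350,238),(248,228,288,280))):
    ht=cnt(t,rt,lo,hi); hs=cnt(s,rs,(10,60,225),hi)
    p,e=tri(ray("top",cen(ht)),ray("side",cen(hs)))
    print(k,"tri",p,e,"top",*rect("top",ht,.11),"side",*rect("side",hs,.11))
y=cnt(t,(195,140,240,205),(22,120,80),(34,255,255)); ys=cnt(s,(215,150,275,205),(22,160,80),(34,255,255))
print("yellow top",*rect("top",y,.033)); print("yellow side",*rect("side",ys,.033))
for n,h in (("top",y),("side",ys)):
    q=cv2.boxPoints(cv2.minAreaRect(h.astype(np.float32))); a=cv2.approxPolyDP(h.astype(np.float32),2.5,True)[:,0]
    print(n,[ (list(p),plane(n,p,.033)[:2]) for p in a])
# rack board top corners & tin
hb=cnt(t,(170,95,305,165),(0,0,150),(180,60,255)); print("board",*rect("top",hb,.227))
for p in cv2.approxPolyDP(hb.astype(np.float32),3,True)[:,0]: print(p,plane("top",p,.227)[:2])
E
```

```text
A tri [0.4529 0.2679 0.1073] 0.0006881960829583316 top [0.4523 0.2675] [59.5189 58.5323] 13.209012985229492 side [0.4528 0.2654] [59.1499 59.7908] 12.943115234375
B tri [ 0.4356 -0.03    0.1077] 0.0011728813340079222 top [ 0.4351 -0.0299] [58.5586 59.1749] 13.237593650817871 side [ 0.4358 -0.0308] [59.8506 58.2404] 14.856057167053223
C tri [ 0.4398 -0.19    0.1079] 0.001325938536070158 top [ 0.439  -0.1898] [57.313  58.0921] -5.52789306640625 side [ 0.4401 -0.191 ] [59.8019 59.2961] -5.790252685546875
yellow top [0.5373 0.1084] [ 9.2829 62.5361] 4.903890132904053
yellow side [0.6113 0.1162] [153.5708  62.4185] 5.763779163360596
top [([np.float32(230.0), np.float32(192.0)], array([0.5419, 0.0774])), ([np.float32(209.0), np.float32(197.0)], array([0.5314, 0.1393]))]
side [([np.float32(261.0), np.float32(167.0)], array([0.6822, 0.1198])), ([np.float32(261.0), np.float32(175.0)], array([0.657 , 0.0894])), ([np.float32(236.0), np.float32(192.0)], array([0.544 , 0.0792])), ([np.float32(224.0), np.float32(185.0)], array([0.533 , 0.1292])), ([np.float32(254.0), np.float32(162.0)], array([0.6797, 0.1545]))]
board [0.6632 0.0407] [ 90.2984 305.5621] 5.372255325317383
[292. 105.] [ 0.7214 -0.1061]
[298. 137.] [ 0.6335 -0.1141]
[180. 153.] [0.6122 0.1893]
[177. 123.] [0.6932 0.1942]
```

Measured: A (0.4525, 0.267, yaw 13°), B (0.435, -0.030, 13°), C (0.4395, -0.190, -5.5°). Heights triangulate to about 108 mm, which agrees with the text. I'll move to A first.

send_rows --targets '[{"x": 0.1,"y": -0.18,"z": 0,"twist": 0.06,"fingers": -1},{"x": 0.2,"y": -0.36,"z": 0,"twist": 0.12,"fingers": -1},{"x": 0.3,"y": -0.54,"z": 0,"twist": 0.18,"fingers": -1},{"x": 0.4,"y": -0.72,"z": 0,"twist": 0.24,"fingers": -1},{"x": 0.5,"y": -0.9,"z": 0,"twist": 0.3,"fingers": -1}]' --newtons 30

```text
time: 0.52
eef_pos: [0.3432, 0.3978, 0.2223]
tool_rot: [-3.141, -0.001, -2.935]
ft_force: [0.5, -0.8, 0.3]
width: 1.001
grip_force: 0.0
```

send_rows --targets '[{"x": 0.13,"y": -0.16,"z": 0,"twist": 0,"fingers": -1},{"x": 0.26,"y": -0.32,"z": 0,"twist": 0,"fingers": -1},{"x": 0.4,"y": -0.48,"z": 0,"twist": 0,"fingers": -1},{"x": 0.53,"y": -0.64,"z": 0,"twist": 0,"fingers": -1},{"x": 0.53,"y": -0.64,"z": 0,"twist": 0,"fingers": -1}]'

```text
time: 0.93
eef_pos: [0.4524, 0.267, 0.2226]
tool_rot: [-3.14, 0.001, -2.946]
ft_force: [0.2, -0.3, 0.1]
width: 1.001
grip_force: 0.0
```

```bash
python3 - <<'E'
from meas import *
t=cv2.imread("pics/top0.png"); s=cv2.imread("pics/side0.png")
def line(n,im,roi,lo,hi,z):
    x0,y0,x1,y1=roi; m=cv2.inRange(cv2.cvtColor(im[y0:y1,x0:x1],cv2.COLOR_BGR2HSV),np.array(lo),np.array(hi))
    v,u=np.nonzero(m); P=np.array([plane(n,(a+x0,b+y0),z)[:2] for a,b in zip(u,v)])
    l=cv2.fitLine(P.astype(np.float32),cv2.DIST_HUBER,0,.001,.001).ravel(); 
    return len(u),np.degrees(np.arctan2(l[1],l[0]))%180-90,l[2:],P.min(0),P.max(0)
print("trim top",line("top",t,(175,130,305,165),(105,120,40),(130,255,255),.213))
print("trim side",line("side",s,(225,115,310,215),(105,90,40),(130,255,255),.213))
hs=cv2.cvtColor(t,cv2.COLOR_BGR2HSV); print(hs[175,205:235:5])
x0,y0,x1,y1=195,145,240,205
m=cv2.inRange(hs[y0:y1,x0:x1],np.array((18,170,100)),np.array((34,255,255)))
for v in (12,15,20,25,30,35,40,44,47,50):
    u=np.nonzero(m[v])[0]
    if len(u): a,b=plane("top",(u[0]+x0-.5,v+y0),.033)[:2],plane("top",(u[-1]+x0+.5,v+y0),.033)[:2]; print(v+y0,u[0]+x0,u[-1]+x0,a,b)
for n in ("top","side"): print(n,[proj(n,(.60,.115,z)) for z in (.033,.045)])
E
```

```text
trim top (161, np.float32(5.3471756), array([0.6168, 0.0675], dtype=float32), array([ 0.6019, -0.1179]), array([0.6354, 0.1893]))
trim side (14, np.float32(6.8641434), array([0.5884, 0.0215], dtype=float32), array([0.5853, 0.0079]), array([0.5915, 0.0344]))
[[ 21 121  95]
 [ 20 196 164]
 [ 19 197 162]
 [ 20 196 161]
 [ 20 195 165]
 [102  31  41]]
157 203 224 [0.6533 0.1527] [0.6487 0.0876]
160 203 225 [0.6441 0.1531] [0.6393 0.0852]
165 204 225 [0.6286 0.1509] [0.6241 0.086 ]
170 205 226 [0.6132 0.1486] [0.6087 0.0839]
175 206 227 [0.5979 0.1464] [0.5933 0.0818]
180 207 228 [0.5826 0.1442] [0.5781 0.0797]
185 207 229 [0.5676 0.1449] [0.5629 0.0777]
189 208 229 [0.5554 0.1425] [0.5509 0.0784]
192 208 230 [0.5465 0.1429] [0.5418 0.076 ]
195 209 223 [0.5374 0.1404] [0.5343 0.0968]
top [array([216.1196, 173.5707]), array([215.7568, 172.6036])]
side [array([242.8436, 178.3525]), array([242.7806, 175.7325])]
```

send_rows --targets '[{"z": -0.2,"fingers": -1},{"z": -0.4,"fingers": -1},{"z": -0.58,"fingers": -1},{"z": -0.72,"fingers": -1},{"z": -0.76,"fingers": -1}]' --newtons 30

```text
validation failed for argument at $.ta...
```

send_rows --targets '[{"z": 0,"fingers": 1},{"z": 0,"fingers": 1},{"z": 0,"fingers": 1},{"z": 0,"fingers": 1},{"z": 0,"fingers": 1}]' --newtons 30

```text
validation failed for argument at $.ta...
```

send_rows --targets '[{"z": 0.02,"fingers": 1},{"z": 0.06,"fingers": 1},{"z": 0.1,"fingers": 1},{"z": 0.1,"fingers": 1},{"z": 0.1,"fingers": 1}]' --newtons 30

```text
validation failed for argument at $.ta...
```

send_rows --targets '[{"z": 0,"fingers": 1},{"z": 0,"fingers": 1},{"z": 0,"fingers": 1},{"z": 0,"fingers": 1},{"z": 0,"fingers": 1}]' --newtons 30

```text
validation failed for argument at $.ta...
```

All five fields are required in every row, so I'm resending with them filled in.

send_rows --targets '[{"x": 0,"y": 0,"z": -0.2,"twist": 0,"fingers": -1},{"x": 0,"y": 0,"z": -0.4,"twist": 0,"fingers": -1},{"x": 0,"y": 0,"z": -0.58,"twist": 0,"fingers": -1},{"x": 0,"y": 0,"z": -0.72,"twist": 0,"fingers": -1},{"x": 0,"y": 0,"z": -0.76,"twist": 0,"fingers": -1}]' --newtons 30

```text
time: 1.35
eef_pos: [0.446, 0.2704, 0.0666]
tool_rot: [-3.139, -0.007, -2.941]
ft_force: [-0.5, -0.1, -0.7]
width: 1.002
grip_force: 0.0
```

send_rows --targets '[{"x": 0,"y": 0,"z": 0,"twist": 0,"fingers": 1},{"x": 0,"y": 0,"z": 0,"twist": 0,"fingers": 1},{"x": 0,"y": 0,"z": 0,"twist": 0,"fingers": 1},{"x": 0,"y": 0,"z": 0,"twist": 0,"fingers": 1},{"x": 0,"y": 0,"z": 0,"twist": 0,"fingers": 1}]' --newtons 30

```text
time: 1.77
eef_pos: [0.4499, 0.2724, 0.0723]
tool_rot: [3.141, 0.003, -2.941]
ft_force: [0.6, 0.2, 4.2]
width: 0.683
grip_force: 29.6
```

send_rows --targets '[{"x": 0,"y": 0,"z": 0.02,"twist": 0,"fingers": 1},{"x": 0,"y": 0,"z": 0.06,"twist": 0,"fingers": 1},{"x": 0,"y": 0,"z": 0.1,"twist": 0,"fingers": 1},{"x": 0,"y": 0,"z": 0.1,"twist": 0,"fingers": 1},{"x": 0,"y": 0,"z": 0.1,"twist": 0,"fingers": 1}]' --newtons 30

```text
time: 2.18
eef_pos: [0.4494, 0.272, 0.0916]
tool_rot: [3.141, 0.002, -2.941]
ft_force: [0.5, 0.3, -0.5]
width: 0.688
grip_force: 29.7
```

send_rows --targets '[{"x": 0,"y": 0,"z": 0,"twist": 0,"fingers": 1},{"x": 0,"y": 0,"z": 0,"twist": 0,"fingers": 1},{"x": 0,"y": 0,"z": 0,"twist": 0,"fingers": 1},{"x": 0,"y": 0,"z": 0,"twist": 0,"fingers": 1},{"x": 0,"y": 0,"z": 0,"twist": 0,"fingers": 1}]' --newtons 30

```text
time: 2.6
eef_pos: [0.4488, 0.2716, 0.0904]
tool_rot: [-3.141, -0.001, -2.941]
ft_force: [0.5, -0.0, -2.5]
width: 0.686
grip_force: 29.7
```

send_rows --targets '[{"x": 0,"y": 0,"z": 0.1,"twist": 0,"fingers": 1},{"x": 0,"y": 0,"z": 0.1,"twist": 0,"fingers": 1},{"x": 0,"y": 0,"z": 0.1,"twist": 0,"fingers": 1},{"x": 0,"y": 0,"z": 0.1,"twist": 0,"fingers": 1},{"x": 0,"y": 0,"z": 0.1,"twist": 0,"fingers": 1}]' --newtons 30

```text
time: 3.02
eef_pos: [0.4486, 0.2715, 0.11]
tool_rot: [-3.141, -0.001, -2.941]
ft_force: [-0.4, 0.0, -1.8]
width: 0.688
grip_force: 29.7
```

send_rows --targets '[{"x": 0,"y": 0,"z": 0,"twist": 0,"fingers": 1},{"x": 0,"y": 0,"z": 0,"twist": 0,"fingers": 1},{"x": 0,"y": 0,"z": 0,"twist": 0,"fingers": 1},{"x": 0,"y": 0,"z": 0,"twist": 0,"fingers": 1},{"x": 0,"y": 0,"z": 0,"twist": 0,"fingers": 1}]' --newtons 30

```text
time: 3.43
eef_pos: [0.4489, 0.2717, 0.1106]
tool_rot: [-3.142, -0.0, -2.941]
ft_force: [-0.1, 0.5, -1.8]
width: 0.686
grip_force: 29.7
```

```bash
python3 - <<'E'
from h import *
for i in range(4):
    f=r.grab_frame("wrist"); s=r.sense(); print(s["time"],s["ft_force"],s["torque"],s["eef_pos"])
cv2.imwrite("pics/w1.png",f[:,:,::-1]); m=r.camera_model("wrist"); print(np.array(m["cam_to_world"]),m["fovy"],m["cx"],m["cy"])
E
```

```text
3.4833 [ 0.0017 -0.3321 -1.3071] [ 0.0165 -0.0137 -0.0024] [0.4489 0.2717 0.1106]
3.5333 [ 0.8268  0.2525 -1.8226] [ 0.0707 -0.0089 -0.0245] [0.4489 0.2717 0.1106]
3.5833 [-0.0144 -0.3055 -1.1846] [ 0.0419  0.0228 -0.0026] [0.4489 0.2717 0.1107]
3.6333 [ 0.7961  0.4736 -1.6734] [ 0.0643 -0.0261 -0.0443] [0.4489 0.2717 0.1107]
[[-0.1988  0.9335  0.2983  0.3676]
 [ 0.98    0.189   0.0617  0.2555]
 [ 0.0012  0.3046 -0.9525  0.2727]
 [ 0.      0.      0.      1.    ]] 63.04202853345547 254.4441895072119 189.7643305574253
```

A lifts at about 1.5 N, so it is light. I'll set it down, already turned to the rack's yaw, and go to B.

send_rows --targets '[{"x": 0,"y": 0,"z": -0.06,"twist": -0.02,"fingers": 1},{"x": 0,"y": 0,"z": -0.12,"twist": -0.05,"fingers": 1},{"x": 0,"y": 0,"z": -0.17,"twist": -0.05,"fingers": 1},{"x": 0,"y": 0,"z": -0.195,"twist": -0.05,"fingers": 1},{"x": 0,"y": 0,"z": -0.195,"twist": -0.05,"fingers": 1}]' --newtons 30

```text
time: 4.05
eef_pos: [0.4488, 0.2715, 0.0713]
tool_rot: [-3.141, -0.001, -3.044]
ft_force: [-0.5, -0.3, -1.2]
width: 0.68
grip_force: 30.0
```

send_rows --targets '[{"x": 0,"y": 0,"z": 0,"twist": 0,"fingers": -1},{"x": 0,"y": 0,"z": 0,"twist": 0,"fingers": -1},{"x": 0,"y": 0,"z": 0,"twist": 0,"fingers": -1},{"x": 0,"y": 0,"z": 0,"twist": 0,"fingers": -1},{"x": 0,"y": 0,"z": 0,"twist": 0,"fingers": -1}]'

```text
time: 4.47
eef_pos: [0.449, 0.2718, 0.0718]
tool_rot: [3.141, 0.0, -3.046]
ft_force: [-0.2, 0.5, 1.1]
width: 0.994
grip_force: 0.0
```

send_rows --targets '[{"x": 0,"y": 0,"z": 0.2,"twist": 0,"fingers": -1},{"x": 0,"y": 0,"z": 0.4,"twist": 0,"fingers": -1},{"x": 0,"y": -0.1,"z": 0.55,"twist": 0,"fingers": -1},{"x": 0,"y": -0.28,"z": 0.6,"twist": 0.03,"fingers": -1},{"x": 0,"y": -0.48,"z": 0.6,"twist": 0.065,"fingers": -1}]'

```text
time: 4.88
eef_pos: [0.451, 0.1765, 0.1951]
tool_rot: [3.141, 0.007, -2.904]
ft_force: [1.7, -1.0, -0.3]
width: 0.997
grip_force: 0.0
```

send_rows --targets '[{"x": -0.02,"y": -0.2,"z": 0,"twist": 0,"fingers": -1},{"x": -0.04,"y": -0.4,"z": 0,"twist": 0,"fingers": -1},{"x": -0.06,"y": -0.6,"z": 0,"twist": 0,"fingers": -1},{"x": -0.07,"y": -0.8,"z": 0,"twist": 0,"fingers": -1},{"x": -0.07,"y": -1.0,"z": 0,"twist": 0,"fingers": -1}]'

```text
time: 5.3
eef_pos: [0.4341, -0.026, 0.1919]
tool_rot: [-3.141, 0.0, -2.909]
ft_force: [0.5, 0.0, -1.1]
width: 1.005
grip_force: 0.0
```

send_rows --targets '[{"x": 0,"y": 0,"z": 0,"twist": 0,"fingers": -1},{"x": 0,"y": 0,"z": 0,"twist": 0,"fingers": -1},{"x": 0,"y": 0,"z": 0,"twist": 0,"fingers": -1},{"x": 0,"y": 0,"z": 0,"twist": 0,"fingers": -1},{"x": 0,"y": 0,"z": 0,"twist": 0,"fingers": -1}]'

```text
time: 5.72
eef_pos: [0.4349, -0.023, 0.1916]
tool_rot: [3.141, -0.0, -2.907]
ft_force: [-0.4, 0.6, -0.2]
width: 0.999
grip_force: 0.0
```

send_rows --targets '[{"x": 0,"y": -0.035,"z": -0.12,"twist": 0,"fingers": -1},{"x": 0,"y": -0.035,"z": -0.28,"twist": 0,"fingers": -1},{"x": 0,"y": -0.035,"z": -0.44,"twist": 0,"fingers": -1},{"x": 0,"y": -0.035,"z": -0.56,"twist": 0,"fingers": -1},{"x": 0,"y": -0.035,"z": -0.6,"twist": 0,"fingers": -1}]'

```text
time: 6.13
eef_pos: [0.433, -0.0299, 0.0689]
tool_rot: [3.14, -0.005, -2.907]
ft_force: [-0.3, -0.6, -0.2]
width: 1.003
grip_force: 0.0
```

send_rows --targets '[{"x": 0,"y": 0,"z": 0,"twist": 0,"fingers": 1},{"x": 0,"y": 0,"z": 0,"twist": 0,"fingers": 1},{"x": 0,"y": 0,"z": 0,"twist": 0,"fingers": 1},{"x": 0,"y": 0,"z": 0,"twist": 0,"fingers": 1},{"x": 0,"y": 0,"z": 0,"twist": 0,"fingers": 1}]' --newtons 35

```text
time: 6.55
eef_pos: [0.436, -0.0313, 0.0729]
tool_rot: [-3.141, 0.003, -2.91]
ft_force: [0.6, 1.2, 4.7]
width: 0.681
grip_force: 35.0
```

send_rows --targets '[{"x": 0,"y": 0,"z": 0.03,"twist": 0,"fingers": 1},{"x": 0,"y": 0,"z": 0.08,"twist": 0,"fingers": 1},{"x": 0,"y": 0,"z": 0.13,"twist": 0,"fingers": 1},{"x": 0,"y": 0,"z": 0.16,"twist": 0,"fingers": 1},{"x": 0,"y": 0,"z": 0.16,"twist": 0,"fingers": 1}]'

```text
time: 6.97
eef_pos: [0.4361, -0.0314, 0.1055]
tool_rot: [-3.14, 0.003, -2.91]
ft_force: [0.3, -0.4, -1.6]
width: 0.685
grip_force: 35.0
```

```bash
python3 - <<'E'
from h import *
for i in range(6):
    f=r.grab_frame("wrist"); s=r.sense(); print(s["time"],s["ft_force"],s["torque"],s["eef_pos"],s["width"])
E
```

```text
7.0167 [-0.0586 -0.904  -1.9577] [0.1212 0.0231 0.0111] [ 0.4357 -0.0314  0.1048] 0.6817958567791508
7.0667 [-0.4457 -0.0908 -1.1023] [ 0.0764  0.018  -0.008 ] [ 0.4352 -0.0313  0.1043] 0.6784866527426079
7.1167 [-0.1028 -0.2491 -0.4938] [0.0372 0.0031 0.0335] [ 0.4349 -0.0313  0.1039] 0.6841329726145227
7.1667 [ 0.3072  0.3978 -1.4201] [ 0.0292 -0.0559  0.0333] [ 0.4347 -0.0313  0.1036] 0.6788609566097881
7.2167 [ 0.9614  0.8433 -0.3496] [ 0.0703 -0.0301  0.0543] [ 0.4346 -0.0313  0.1034] 0.6821101839042477
7.2667 [ 0.2032 -0.1976 -0.9446] [ 0.0531 -0.0127  0.0173] [ 0.4346 -0.0312  0.1033] 0.6821131089544494
```

B is light too (about 1 N), so C should be the heavy one. I'll put B back and fetch C.

send_rows --targets '[{"x": 0,"y": 0,"z": -0.05,"twist": 0,"fingers": 1},{"x": 0,"y": 0,"z": -0.1,"twist": 0,"fingers": 1},{"x": 0,"y": 0,"z": -0.14,"twist": 0,"fingers": 1},{"x": 0,"y": 0,"z": -0.155,"twist": 0,"fingers": 1},{"x": 0,"y": 0,"z": -0.155,"twist": 0,"fingers": 1}]'

```text
time: 7.68
eef_pos: [0.4345, -0.0313, 0.0724]
tool_rot: [3.141, -0.002, -2.91]
ft_force: [-2.9, 0.4, 7.4]
width: 0.676
grip_force: 35.0
```

send_rows --targets '[{"x": 0,"y": 0,"z": 0,"twist": 0,"fingers": -1},{"x": 0,"y": 0,"z": 0,"twist": 0,"fingers": -1},{"x": 0,"y": 0,"z": 0,"twist": 0,"fingers": -1},{"x": 0,"y": 0,"z": 0,"twist": 0,"fingers": -1},{"x": 0,"y": 0,"z": 0,"twist": 0,"fingers": -1}]'

```text
time: 8.1
eef_pos: [0.4348, -0.0313, 0.0725]
tool_rot: [3.142, -0.0, -2.91]
ft_force: [0.0, -1.1, 0.0]
width: 0.993
grip_force: 0.0
```

send_rows --targets '[{"x": 0,"y": 0,"z": 0.2,"twist": 0,"fingers": -1},{"x": 0,"y": 0,"z": 0.4,"twist": 0,"fingers": -1},{"x": 0,"y": 0,"z": 0.58,"twist": -0.05,"fingers": -1},{"x": 0.01,"y": -0.18,"z": 0.6,"twist": -0.1,"fingers": -1},{"x": 0.02,"y": -0.36,"z": 0.6,"twist": -0.158,"fingers": -1}]'

```text
time: 8.52
eef_pos: [0.4409, -0.1034, 0.1957]
tool_rot: [-3.141, 0.006, 3.042]
ft_force: [0.8, 0.4, -0.9]
width: 0.997
grip_force: 0.0
```

send_rows --targets '[{"x": 0,"y": -0.18,"z": 0,"twist": 0,"fingers": -1},{"x": 0,"y": -0.36,"z": 0,"twist": 0,"fingers": -1},{"x": 0,"y": -0.43,"z": 0,"twist": 0,"fingers": -1},{"x": 0,"y": -0.43,"z": 0,"twist": 0,"fingers": -1},{"x": 0,"y": -0.43,"z": 0,"twist": 0,"fingers": -1}]'

```text
time: 8.93
eef_pos: [0.4386, -0.1897, 0.1925]
tool_rot: [3.141, -0.0, 3.04]
ft_force: [-0.1, 0.4, 0.2]
width: 1.002
grip_force: 0.0
```

```bash
python3 - <<'E'
from meas import *
s=r.sense(); print(s["eef_pos"],s["tool_rot"])
f=r.grab_frame("top"); im=f[:,:,::-1].copy(); cv2.imwrite("pics/top1.png",im)
f=r.grab_frame("wrist"); m=r.camera_model("wrist"); w=f[:,:,::-1].copy(); cv2.imwrite("pics/w2.png",w)
E
```

```text
[ 0.4386 -0.1897  0.1925] [ 3.1412 -0.0005  3.0403]
```

View pics/w2.png

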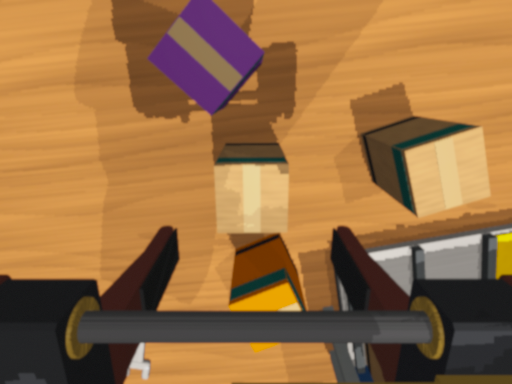

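The wrist view shows C centred between the fingers at (252,188), with the orange look-alike at (265,280) just beyond it and the rack to the right. I'll descend with a small offset towards the robot and lift.

send_rows --targets '[{"x": -0.035,"y": 0,"z": -0.12,"twist": 0,"fingers": -1},{"x": -0.035,"y": 0,"z": -0.28,"twist": 0,"fingers": -1},{"x": -0.035,"y": 0,"z": -0.44,"twist": 0,"fingers": -1},{"x": -0.035,"y": 0,"z": -0.56,"twist": 0,"fingers": -1},{"x": -0.035,"y": 0,"z": -0.6,"twist": 0,"fingers": -1}]'

```text
time: 9.45
eef_pos: [0.43, -0.1871, 0.0699]
tool_rot: [3.14, -0.005, 3.044]
ft_force: [-0.5, 1.4, 0.4]
width: 1.001
grip_force: 0.0
```

send_rows --targets '[{"x": 0,"y": 0,"z": 0,"twist": 0,"fingers": 1},{"x": 0,"y": 0,"z": 0,"twist": 0,"fingers": 1},{"x": 0,"y": 0,"z": 0,"twist": 0,"fingers": 1},{"x": 0,"y": 0,"z": 0,"twist": 0,"fingers": 1},{"x": 0,"y": 0,"z": 0,"twist": 0,"fingers": 1}]' --newtons 45

```text
time: 9.87
eef_pos: [0.433, -0.1898, 0.0741]
tool_rot: [-3.14, 0.003, 3.043]
ft_force: [-0.6, -1.2, 5.0]
width: 0.679
grip_force: 45.0
```

send_rows --targets '[{"x": 0,"y": 0,"z": 0.03,"twist": 0,"fingers": 1},{"x": 0,"y": 0,"z": 0.08,"twist": 0,"fingers": 1},{"x": 0,"y": 0,"z": 0.16,"twist": 0,"fingers": 1},{"x": 0,"y": 0,"z": 0.25,"twist": 0,"fingers": 1},{"x": 0,"y": 0,"z": 0.3,"twist": 0,"fingers": 1}]'

```text
time: 10.28
eef_pos: [0.4321, -0.1894, 0.1347]
tool_rot: [-3.141, 0.001, 3.042]
ft_force: [-0.6, -0.4, -5.8]
width: 0.68
grip_force: 45.0
```

```bash
python3 - <<'E'
from h import *
for i in range(6):
    f=r.grab_frame("wrist"); s=r.sense(); print(s["time"],s["ft_force"],s["torque"],s["eef_pos"],s["tool_rot"],s["width"])
cv2.imwrite("pics/w3.png",f[:,:,::-1])
E
```

```text
10.3333 [ 2.0605 -0.1716 -5.5499] [ 0.0383 -0.0464 -0.0107] [ 0.4331 -0.1898  0.1358] [-3.1403  0.0037  3.0424] 0.6788526717362636
10.3833 [-0.0187  0.215  -6.4412] [0.0776 0.1178 0.0157] [ 0.4329 -0.1898  0.1346] [-3.1404  0.0036  3.0423] 0.6822787003765367
10.4333 [-0.6456 -0.1526 -5.9287] [ 0.0058  0.0628 -0.0255] [ 0.4323 -0.1895  0.1335] [-3.141   0.0019  3.0423] 0.680818332809943
10.4833 [-0.2115  0.3681 -7.2178] [ 0.0268  0.0934 -0.0294] [ 0.4317 -0.1892  0.1327] [-3.1415  0.0003  3.0424] 0.6789280596063425
10.5333 [-0.1593  0.4684 -6.4316] [0.0252 0.0582 0.0126] [ 0.4313 -0.189   0.1322] [ 3.1413 -0.0009  3.0423] 0.6769416320067464
10.5833 [-0.1741 -0.2001 -7.1266] [0.0238 0.0589 0.0445] [ 0.4312 -0.1889  0.1319] [ 3.141  -0.0015  3.0425] 0.6829492457778693
```

C weighs about 6.5 N, so it is the full one. I'll carry it above everything to the front of the yellow lane.

send_rows --targets '[{"x": 0,"y": 0,"z": 0.15,"twist": 0,"fingers": 1},{"x": 0,"y": 0,"z": 0.3,"twist": 0.02,"fingers": 1},{"x": 0,"y": 0.05,"z": 0.42,"twist": 0.05,"fingers": 1},{"x": 0,"y": 0.17,"z": 0.45,"twist": 0.08,"fingers": 1},{"x": 0,"y": 0.33,"z": 0.45,"twist": 0.096,"fingers": 1}]'

```text
time: 11.0
eef_pos: [0.4332, -0.1241, 0.2241]
tool_rot: [-3.14, 0.003, -3.039]
ft_force: [1.5, 0.3, -6.2]
width: 0.685
grip_force: 45.0
```

send_rows --targets '[{"x": 0.0,"y": 0.18,"z": 0,"twist": 0,"fingers": 1},{"x": 0,"y": 0.38,"z": 0,"twist": 0,"fingers": 1},{"x": 0,"y": 0.6,"z": 0,"twist": 0,"fingers": 1},{"x": 0,"y": 0.8,"z": 0,"twist": 0,"fingers": 1},{"x": 0,"y": 1.0,"z": 0,"twist": 0,"fingers": 1}]'

```text
time: 11.42
eef_pos: [0.4307, 0.0785, 0.2218]
tool_rot: [-3.142, -0.002, -3.04]
ft_force: [1.0, 0.2, -6.3]
width: 0.68
grip_force: 45.0
```

send_rows --targets '[{"x": 0.1,"y": 0.08,"z": 0,"twist": 0,"fingers": 1},{"x": 0.24,"y": 0.16,"z": 0,"twist": 0,"fingers": 1},{"x": 0.38,"y": 0.16,"z": 0,"twist": 0,"fingers": 1},{"x": 0.52,"y": 0.16,"z": 0,"twist": 0,"fingers": 1},{"x": 0.6,"y": 0.16,"z": 0,"twist": 0,"fingers": 1}]'

```text
time: 11.83
eef_pos: [0.5542, 0.1093, 0.2214]
tool_rot: [-3.141, -0.0, -3.039]
ft_force: [-0.8, -0.6, -6.3]
width: 0.678
grip_force: 45.0
```

send_rows --targets '[{"x": 0,"y": 0,"z": 0,"twist": 0,"fingers": 1},{"x": 0,"y": 0,"z": 0,"twist": 0,"fingers": 1},{"x": 0,"y": 0,"z": 0,"twist": 0,"fingers": 1},{"x": 0,"y": 0,"z": 0,"twist": 0,"fingers": 1},{"x": 0,"y": 0,"z": 0,"twist": 0,"fingers": 1}]'

```text
time: 12.25
eef_pos: [0.5509, 0.1086, 0.2224]
tool_rot: [-3.142, -0.001, -3.04]
ft_force: [-0.4, -0.1, -5.7]
width: 0.679
grip_force: 45.0
```

send_rows --targets '[{"x": 0.04,"y": 0.005,"z": -0.1,"twist": 0,"fingers": 1},{"x": 0.04,"y": 0.005,"z": -0.22,"twist": 0,"fingers": 1},{"x": 0.04,"y": 0.005,"z": -0.34,"twist": 0,"fingers": 1},{"x": 0.04,"y": 0.005,"z": -0.42,"twist": 0,"fingers": 1},{"x": 0.04,"y": 0.005,"z": -0.45,"twist": 0,"fingers": 1}]'

```text
time: 12.67
eef_pos: [0.5578, 0.1094, 0.1304]
tool_rot: [-3.141, -0.004, -3.04]
ft_force: [-0.6, -0.7, -5.4]
width: 0.682
grip_force: 45.0
```

send_rows --targets '[{"x": 0,"y": 0,"z": 0,"twist": 0,"fingers": 1},{"x": 0,"y": 0,"z": 0,"twist": 0,"fingers": 1},{"x": 0,"y": 0,"z": 0,"twist": 0,"fingers": 1},{"x": 0,"y": 0,"z": 0,"twist": 0,"fingers": 1},{"x": 0,"y": 0,"z": 0,"twist": 0,"fingers": 1}]'

```text
time: 13.08
eef_pos: [0.5607, 0.1099, 0.1339]
tool_rot: [3.141, 0.002, -3.04]
ft_force: [0.2, -0.3, -6.5]
width: 0.678
grip_force: 45.0
```

```bash
python3 - <<'E'
from h import *
s=r.sense(); print(s["eef_pos"],s["tool_rot"])
S=r.grab_frame("side")[:,:,::-1]; T=r.grab_frame("top")[:,:,::-1]; W=r.grab_frame("wrist")[:,:,::-1]
for n,i in (("s2",S),("t2",T),("w4",W)): cv2.imwrite(f"pics/{n}.png",i)
a=cv2.resize(S[110:240,190:340],(400,347),interpolation=cv2.INTER_CUBIC); b=cv2.resize(W,(400,300))[:, :]
c=np.zeros((347,800,3),np.uint8); c[:,:400]=a; c[:300,400:]=b; cv2.imwrite("pics/c2.png",c)
E
```

```text
[0.5607 0.1099 0.1339] [ 3.1414  0.0021 -3.0397]
```

View pics/c2.png

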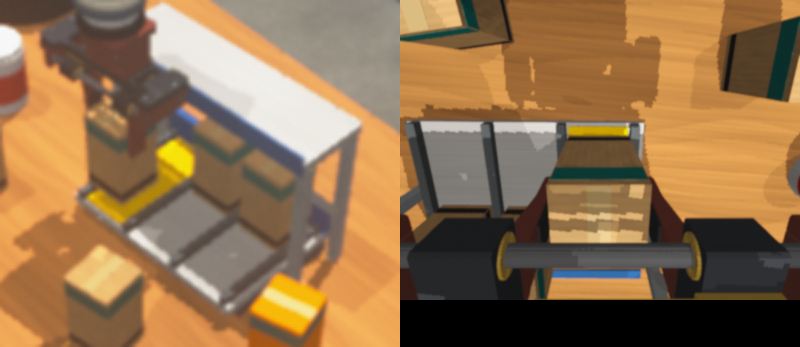

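The side crop shows the carton hovering inside the front of the yellow lane. The wrist view shows the yellow front strip at (566..632,130) below it, so I'll measure the lane from that.

```bash
python3 - <<'E'
from h import *
W=cv2.imread("pics/w4.png"); m=r.camera_model("wrist"); s=r.sense(); e=s["eef_pos"]
h=cv2.cvtColor(W,cv2.COLOR_BGR2HSV)
y=cv2.inRange(h,np.array((20,150,120)),np.array((34,255,255)))
cs=[c for c in cv2.findContours(y,cv2.RETR_EXTERNAL,cv2.CHAIN_APPROX_SIMPLE)[0] if cv2.contourArea(c)>80]
for c in cs: print("yellow",cv2.boundingRect(c))
c=max((c for c in cs if cv2.boundingRect(c)[1]<200),key=cv2.contourArea); b=cv2.boundingRect(c)
for v in range(b[1]-4,b[1]+b[3]+2,2):
    u=np.nonzero(y[v,b[0]-2:b[0]+b[2]+2])[0]+b[0]-2
    if len(u): print(v,u[0],u[-1],plane("wrist",(u[0]-.5,v),.033,m)[:2],plane("wrist",(u[-1]+.5,v),.033,m)[:2])
bl=cv2.inRange(h,np.array((100,140,100)),np.array((125,255,255)))
for c in cv2.findContours(bl,cv2.RETR_EXTERNAL,cv2.CHAIN_APPROX_SIMPLE)[0]:
    if cv2.contourArea(c)>60:
        b=cv2.boundingRect(c); print("blue",b,[plane("wrist",(b[0],b[1]),z,m)[:2] for z in (.07,.199,.227)])
ca,sa=np.cos(5.8*np.pi/180),np.sin(5.8*np.pi/180)
for dx,dy in ((-22,-30),(-22,30)): 
    p=e+[ (dx*ca-dy*sa)/1000,(dx*sa+dy*ca)/1000,0]; p[2]=.0615; print("carton bottom corner expected px",proj("wrist",p,m),p)
E
```

```text
yellow (378, 314, 7, 44)
yellow (124, 314, 8, 44)
yellow (216, 162, 76, 13)
162 216 290 [0.5397 0.0749] [0.5332 0.1387]
164 216 290 [0.5414 0.075 ] [0.5349 0.1389]
166 216 290 [0.5432 0.0751] [0.5367 0.1392]
168 216 290 [0.545  0.0752] [0.5384 0.1394]
170 216 290 [0.5467 0.0753] [0.5402 0.1397]
172 216 291 [0.5485 0.0754] [0.5419 0.1408]
174 289 291 [0.5439 0.1384] [0.5436 0.141 ]
blue (195, 346, 112, 9) [array([0.7015, 0.0711]), array([0.5732, 0.0886]), array([0.5454, 0.0924])]
carton bottom corner expected px [214.6926 172.5791] [0.5413 0.0777 0.0615]
carton bottom corner expected px [292.5669 172.5875] [0.5352 0.1374 0.0615]
```

send_rows --targets '[{"x": 0,"y": 0,"z": -0.04,"twist": 0,"fingers": 1},{"x": 0,"y": 0,"z": -0.08,"twist": 0,"fingers": 1},{"x": 0,"y": 0,"z": -0.11,"twist": 0,"fingers": 1},{"x": 0,"y": 0,"z": -0.135,"twist": 0,"fingers": 1},{"x": 0,"y": 0,"z": -0.135,"twist": 0,"fingers": 1}]'

```text
time: 13.65
eef_pos: [0.5599, 0.1096, 0.1066]
tool_rot: [-3.141, -0.001, -3.04]
ft_force: [-6.0, -1.8, 11.5]
width: 0.682
grip_force: 45.0
```

send_rows --targets '[{"x": 0,"y": 0,"z": 0,"twist": 0,"fingers": 1},{"x": 0,"y": 0,"z": 0,"twist": 0,"fingers": 1},{"x": 0,"y": 0,"z": 0,"twist": 0,"fingers": 1},{"x": 0,"y": 0,"z": 0,"twist": 0,"fingers": 1},{"x": 0,"y": 0,"z": 0,"twist": 0,"fingers": 1}]'

```text
time: 14.07
eef_pos: [0.5599, 0.1096, 0.1066]
tool_rot: [-3.141, -0.0, -3.04]
ft_force: [-5.6, -1.2, 11.0]
width: 0.683
grip_force: 45.0
```

send_rows --targets '[{"x": 0,"y": 0,"z": 0,"twist": 0,"fingers": -1},{"x": 0,"y": 0,"z": 0,"twist": 0,"fingers": -1},{"x": 0,"y": 0,"z": 0,"twist": 0,"fingers": -1},{"x": 0,"y": 0,"z": 0,"twist": 0,"fingers": -1},{"x": 0,"y": 0,"z": 0,"twist": 0,"fingers": -1}]'

```text
time: 14.48
eef_pos: [0.5601, 0.1098, 0.1056]
tool_rot: [3.142, 0.0, -3.04]
ft_force: [0.6, 0.7, 0.2]
width: 0.987
grip_force: 0.0
```

send_rows --targets '[{"x": 0,"y": 0,"z": 0.12,"twist": 0,"fingers": -1},{"x": 0,"y": 0,"z": 0.28,"twist": 0,"fingers": -1},{"x": 0,"y": 0,"z": 0.44,"twist": 0,"fingers": -1},{"x": 0,"y": 0,"z": 0.55,"twist": 0,"fingers": -1},{"x": -0.1,"y": 0.05,"z": 0.55,"twist": 0,"fingers": -1}]'

```text
time: 14.9
eef_pos: [0.5454, 0.1196, 0.2209]
tool_rot: [3.141, 0.011, -3.041]
ft_force: [0.3, 0.5, 1.2]
width: 1.001
grip_force: 0.0
```

send_rows --targets '[{"x": -0.1,"y": 0.15,"z": 0,"twist": 0,"fingers": -1},{"x": -0.2,"y": 0.33,"z": 0,"twist": 0,"fingers": -1},{"x": -0.3,"y": 0.5,"z": 0,"twist": 0,"fingers": -1},{"x": -0.4,"y": 0.65,"z": 0,"twist": 0,"fingers": -1},{"x": -0.5,"y": 0.75,"z": 0,"twist": 0,"fingers": -1}]'

```text
time: 15.32
eef_pos: [0.439, 0.272, 0.2158]
tool_rot: [3.141, 0.001, -3.039]
ft_force: [0.2, -0.8, 0.7]
width: 1.001
grip_force: 0.0
```

send_rows --targets '[{"x": 0,"y": 0,"z": 0,"twist": 0,"fingers": -1},{"x": 0,"y": 0,"z": 0,"twist": 0,"fingers": -1},{"x": 0,"y": 0,"z": 0,"twist": 0,"fingers": -1},{"x": 0,"y": 0,"z": 0,"twist": 0,"fingers": -1},{"x": 0,"y": 0,"z": 0,"twist": 0,"fingers": -1}]'

```text
time: 15.73
eef_pos: [0.4407, 0.269, 0.2157]
tool_rot: [-3.142, 0.0, -3.041]
ft_force: [-0.5, 0.7, 0.3]
width: 1.0
grip_force: 0.0
```

```bash
python3 - <<'E'
from h import *
s=r.sense(); print(s["eef_pos"],s["tool_rot"])
W=r.grab_frame("wrist")[:,:,::-1]; S=r.grab_frame("side")[:,:,::-1]
m=r.camera_model("wrist"); cv2.imwrite("pics/w5.png",W); cv2.imwrite("pics/s5.png",S)
a=cv2.resize(S[110:240,150:300],(400,347),interpolation=cv2.INTER_CUBIC)
c=np.zeros((347,800,3),np.uint8); c[:,:400]=a; c[:300,400:]=cv2.resize(W,(400,300)); cv2.imwrite("pics/c5.png",c)
h=cv2.cvtColor(np.ascontiguousarray(W),cv2.COLOR_BGR2HSV)
print(proj("wrist",(.449,.2717,.11),m))
k=cv2.inRange(h,np.array((10,40,150)),np.array((32,128,255)))
for c in cv2.findContours(cv2.morphologyEx(k,cv2.MORPH_OPEN,np.ones((5,5))),cv2.RETR_EXTERNAL,cv2.CHAIN_APPROX_NONE)[0]:
    if cv2.contourArea(c)>1500:
        P=np.array([plane("wrist",p[0],.11,m)[:2] for p in c]); print(cv2.boundingRect(c),cv2.minAreaRect((P*1000).astype(np.float32)))
E
```

```text
[0.4407 0.269  0.2157] [-3.1415  0.0002 -3.0412]
[255.7502 196.1354]
(224, 169, 66, 62) ((453.06280517578125, 272.7586669921875), (58.70856857299805, 57.832149505615234), 5.719753265380859)
```

View pics/c5.png

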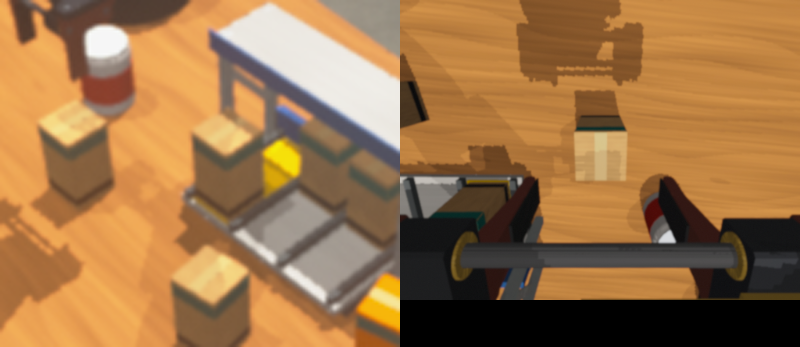

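The heavy carton stands in the lane's front, and carton A (453, 272.5 mm, yaw 5.7°) is ready to be the pusher. I'll grip A high up and 16 mm off centre towards the robot.

send_rows --targets '[{"x": -0.018,"y": 0.01,"z": -0.14,"twist": 0,"fingers": -1},{"x": -0.018,"y": 0.01,"z": -0.32,"twist": 0,"fingers": -1},{"x": -0.018,"y": 0.01,"z": -0.5,"twist": 0,"fingers": -1},{"x": -0.018,"y": 0.01,"z": -0.61,"twist": 0,"fingers": -1},{"x": -0.018,"y": 0.01,"z": -0.65,"twist": 0,"fingers": -1}]'

```text
time: 16.25
eef_pos: [0.4347, 0.2701, 0.0825]
tool_rot: [-3.139, -0.005, -3.041]
ft_force: [-0.6, 0.2, 0.9]
width: 1.001
grip_force: 0.0
```

send_rows --targets '[{"x": 0,"y": 0,"z": 0,"twist": 0,"fingers": 1},{"x": 0,"y": 0,"z": 0,"twist": 0,"fingers": 1},{"x": 0,"y": 0,"z": 0,"twist": 0,"fingers": 1},{"x": 0,"y": 0,"z": 0,"twist": 0,"fingers": 1},{"x": 0,"y": 0,"z": 0,"twist": 0,"fingers": 1}]' --newtons 50

```text
time: 16.67
eef_pos: [0.4372, 0.2722, 0.0871]
tool_rot: [3.141, 0.002, -3.04]
ft_force: [-0.5, 0.1, 5.3]
width: 0.678
grip_force: 49.8
```

send_rows --targets '[{"x": 0,"y": 0,"z": 0.05,"twist": 0,"fingers": 1},{"x": 0,"y": 0,"z": 0.15,"twist": 0,"fingers": 1},{"x": 0,"y": 0,"z": 0.27,"twist": 0,"fingers": 1},{"x": 0,"y": 0,"z": 0.36,"twist": 0,"fingers": 1},{"x": 0,"y": 0,"z": 0.4,"twist": 0,"fingers": 1}]'

```text
time: 17.08
eef_pos: [0.4375, 0.2725, 0.169]
tool_rot: [3.14, 0.004, -3.04]
ft_force: [0.3, 0.5, -1.1]
width: 0.681
grip_force: 49.8
```

send_rows --targets '[{"x": 0.03,"y": -0.17,"z": 0,"twist": 0,"fingers": 1},{"x": 0.06,"y": -0.35,"z": 0,"twist": 0,"fingers": 1},{"x": 0.09,"y": -0.53,"z": 0,"twist": 0,"fingers": 1},{"x": 0.12,"y": -0.7,"z": 0,"twist": 0,"fingers": 1},{"x": 0.14,"y": -0.85,"z": 0,"twist": 0,"fingers": 1}]'

```text
time: 17.5
eef_pos: [0.4642, 0.0999, 0.166]
tool_rot: [-3.141, 0.0, -3.039]
ft_force: [0.5, 0.9, -2.0]
width: 0.68
grip_force: 49.8
```

send_rows --targets '[{"x": 0,"y": 0,"z": 0,"twist": 0,"fingers": 1},{"x": 0,"y": 0,"z": 0,"twist": 0,"fingers": 1},{"x": 0,"y": 0,"z": 0,"twist": 0,"fingers": 1},{"x": 0,"y": 0,"z": 0,"twist": 0,"fingers": 1},{"x": 0,"y": 0,"z": 0,"twist": 0,"fingers": 1}]'

```text
time: 17.92
eef_pos: [0.4641, 0.1027, 0.1657]
tool_rot: [3.141, -0.0, -3.038]
ft_force: [-1.0, -0.8, -1.2]
width: 0.681
grip_force: 49.8
```

```bash
python3 - <<'E'
from h import *
s=r.sense(); print(s["eef_pos"],s["tool_rot"],s["ft_force"],s["width"])
S=r.grab_frame("side")[:,:,::-1]; W=r.grab_frame("wrist")[:,:,::-1]; cv2.imwrite("pics/w6.png",W); cv2.imwrite("pics/s6.png",S)
a=cv2.resize(S[90:220,150:300],(400,347),interpolation=cv2.INTER_CUBIC)
c=np.zeros((347,800,3),np.uint8); c[:,:400]=a; c[:300,400:]=cv2.resize(W,(400,300)); cv2.imwrite("pics/c6.png",c)
E
```

```text
[0.4641 0.1027 0.1657] [ 3.1415 -0.     -3.0381] [-0.9861 -0.7548 -1.2038] 0.6810514553038914
```

View pics/c6.png

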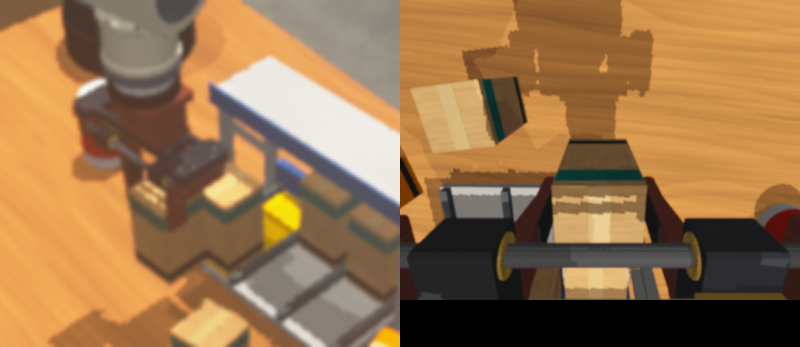

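The pusher is in front of the heavy carton, raised about 80 mm and aligned. I'll start pushing slowly along the lane.

send_rows --targets '[{"x": 0.03,"y": -0.01,"z": -0.015,"twist": 0,"fingers": 1},{"x": 0.06,"y": -0.01,"z": -0.015,"twist": 0,"fingers": 1},{"x": 0.1,"y": -0.01,"z": -0.015,"twist": 0,"fingers": 1},{"x": 0.13,"y": 0.0,"z": -0.015,"twist": 0,"fingers": 1},{"x": 0.15,"y": 0.002,"z": -0.015,"twist": 0,"fingers": 1}]'

```text
time: 18.43
eef_pos: [0.4953, 0.1023, 0.1627]
tool_rot: [3.141, -0.0, -3.04]
ft_force: [-3.2, 0.6, 0.9]
width: 0.682
grip_force: 49.8
```

send_rows --targets '[{"x": 0.04,"y": 0.004,"z": 0,"twist": 0,"fingers": 1},{"x": 0.08,"y": 0.008,"z": 0,"twist": 0,"fingers": 1},{"x": 0.12,"y": 0.012,"z": 0,"twist": 0,"fingers": 1},{"x": 0.16,"y": 0.016,"z": 0,"twist": 0,"fingers": 1},{"x": 0.2,"y": 0.02,"z": 0,"twist": 0,"fingers": 1}]'

```text
time: 18.85
eef_pos: [0.535, 0.1061, 0.1625]
tool_rot: [-3.142, -0.0, -3.04]
ft_force: [-2.5, -0.2, -1.6]
width: 0.681
grip_force: 49.8
```

```bash
cat > st.py <<'E'
from h import *
s=r.sense(); d=(s["eef_pos"]-[.6655,.1206,0])*1000; a=np.radians(5.8)
print(s["eef_pos"],s["ft_force"],"rack xy",d[0]*np.cos(a)+d[1]*np.sin(a),-d[0]*np.sin(a)+d[1]*np.cos(a))
E
python3 st.py
```

```text
[0.535  0.1061 0.1625] [-2.5179 -0.2364 -1.5751] rack xy -131.26244597253367 -1.199935763141518
```

send_rows --targets '[{"x": 0.04,"y": 0.005,"z": 0,"twist": 0,"fingers": 1},{"x": 0.08,"y": 0.01,"z": 0,"twist": 0,"fingers": 1},{"x": 0.12,"y": 0.015,"z": 0,"twist": 0,"fingers": 1},{"x": 0.16,"y": 0.02,"z": 0,"twist": 0,"fingers": 1},{"x": 0.2,"y": 0.025,"z": 0,"twist": 0,"fingers": 1}]'

```text
time: 19.27
eef_pos: [0.5751, 0.1112, 0.1626]
tool_rot: [-3.142, -0.0, -3.04]
ft_force: [-1.6, 0.6, -2.4]
width: 0.679
grip_force: 49.8
```

send_rows --targets '[{"x": 0.01,"y": 0.001,"z": 0,"twist": 0,"fingers": 1},{"x": 0.02,"y": 0.002,"z": 0,"twist": 0,"fingers": 1},{"x": 0.03,"y": 0.003,"z": 0,"twist": 0,"fingers": 1},{"x": 0.04,"y": 0.004,"z": 0,"twist": 0,"fingers": 1},{"x": 0.04,"y": 0.004,"z": 0,"twist": 0,"fingers": 1}]'

```text
time: 19.68
eef_pos: [0.5826, 0.112, 0.1628]
tool_rot: [3.142, 0.001, -3.04]
ft_force: [-2.7, -0.0, -0.8]
width: 0.686
grip_force: 49.8
```

```bash
python3 st.py; python3 - <<'E'
from h import *
S=r.grab_frame("side")[:,:,::-1]; cv2.imwrite("pics/s7.png",S)
cv2.imwrite("pics/c7.png",cv2.resize(S[90:220,170:330],(800,600),interpolation=cv2.INTER_CUBIC)); cv2.imwrite("pics/t7.png",r.grab_frame("top")[:,:,::-1])
E
```

```text
[0.5826 0.112  0.1628] [-2.6989 -0.0236 -0.7997] rack xy -83.32709886615498 -0.22177736897291922
```

View pics/c7.png

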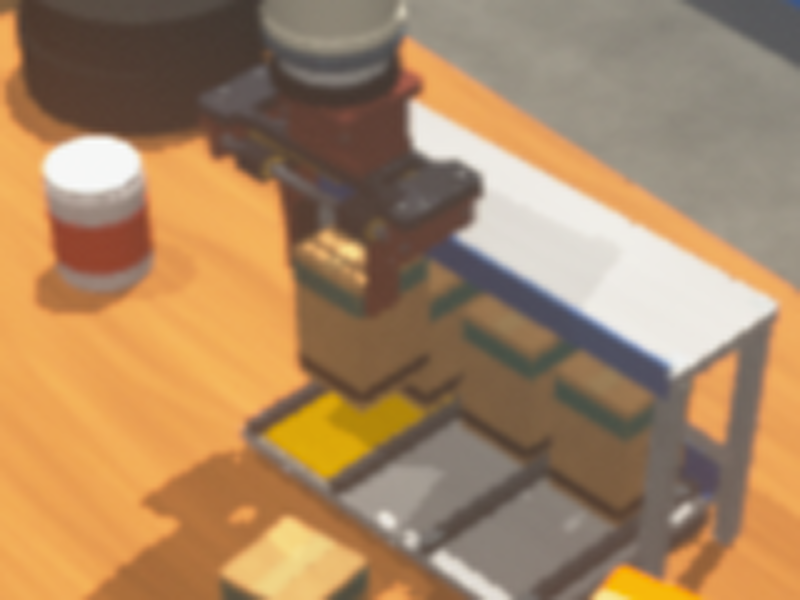

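The view shows the heavy carton almost in line with the stock cartons and the gripper body just above the board. I'll do the last millimetres in small steps, watching the force.

send_rows --targets '[{"x": 0.005,"y": 0.0,"z": 0,"twist": 0,"fingers": 1},{"x": 0.01,"y": 0.001,"z": 0,"twist": 0,"fingers": 1},{"x": 0.015,"y": 0.001,"z": 0,"twist": 0,"fingers": 1},{"x": 0.02,"y": 0.002,"z": 0,"twist": 0,"fingers": 1},{"x": 0.025,"y": 0.002,"z": 0,"twist": 0,"fingers": 1}]'

```text
time: 20.2
eef_pos: [0.5874, 0.1123, 0.1627]
tool_rot: [-3.142, -0.0, -3.04]
ft_force: [-2.5, 0.1, -0.3]
width: 0.679
grip_force: 49.8
```

```bash
python3 st.py
```

```text
[0.5874 0.1123 0.1627] [-2.4529  0.1425 -0.2687] rack xy -78.56716554504939 -0.33184343248646275
```

send_rows --targets '[{"x": 0.004,"y": 0.0,"z": 0,"twist": 0,"fingers": 1},{"x": 0.007,"y": 0.001,"z": 0,"twist": 0,"fingers": 1},{"x": 0.01,"y": 0.001,"z": 0,"twist": 0,"fingers": 1},{"x": 0.012,"y": 0.001,"z": 0,"twist": 0,"fingers": 1},{"x": 0.015,"y": 0.0015,"z": 0,"twist": 0,"fingers": 1}]'

```text
time: 20.62
eef_pos: [0.5903, 0.1126, 0.1627]
tool_rot: [-3.142, -0.0, -3.04]
ft_force: [-3.5, 0.0, 0.9]
width: 0.682
grip_force: 49.8
```

```bash
python3 st.py
```

```text
[0.5903 0.1126 0.1627] [-3.5022  0.0339  0.934 ] rack xy -75.59999243307705 -0.3452185314817324
```

send_rows --targets '[{"x": 0.003,"y": 0.0,"z": 0,"twist": 0,"fingers": 1},{"x": 0.005,"y": 0.0,"z": 0,"twist": 0,"fingers": 1},{"x": 0.007,"y": 0.001,"z": 0,"twist": 0,"fingers": 1},{"x": 0.009,"y": 0.001,"z": 0,"twist": 0,"fingers": 1},{"x": 0.01,"y": 0.001,"z": 0,"twist": 0,"fingers": 1}]'

```text
time: 21.03
eef_pos: [0.5918, 0.1128, 0.1626]
tool_rot: [3.142, -0.001, -3.04]
ft_force: [-4.8, 0.1, 1.8]
width: 0.681
grip_force: 49.9
```

```bash
python3 st.py
```

```text
[0.5918 0.1128 0.1626] [-4.7901  0.1405  1.8429] rack xy -74.0845161853135 -0.3320392311759184
```

send_rows --targets '[{"x": 0.003,"y": 0.0,"z": 0,"twist": 0,"fingers": 1},{"x": 0.006,"y": 0.001,"z": 0,"twist": 0,"fingers": 1},{"x": 0.009,"y": 0.001,"z": 0,"twist": 0,"fingers": 1},{"x": 0.012,"y": 0.001,"z": 0,"twist": 0,"fingers": 1},{"x": 0.012,"y": 0.001,"z": 0,"twist": 0,"fingers": 1}]'

```text
time: 21.45
eef_pos: [0.5927, 0.1128, 0.1622]
tool_rot: [-3.142, -0.005, -3.04]
ft_force: [-9.2, -2.0, 4.2]
width: 0.681
grip_force: 49.9
```

```bash
python3 st.py; python3 - <<'E'
from h import *
S=r.grab_frame("side")[:,:,::-1]; cv2.imwrite("pics/s8.png",S)
E
```

```text
[0.5927 0.1128 0.1622] [-9.1536 -1.9821  4.1966] rack xy -73.24875090073297 -0.371367410110075
```

The force rose to 9 N with little motion, so the carton is at the rail. I'll back off and check.

send_rows --targets '[{"x": -0.03,"y": -0.003,"z": 0,"twist": 0,"fingers": 1},{"x": -0.1,"y": -0.01,"z": 0,"twist": 0,"fingers": 1},{"x": -0.25,"y": -0.025,"z": 0,"twist": 0,"fingers": 1},{"x": -0.42,"y": -0.042,"z": 0,"twist": 0,"fingers": 1},{"x": -0.6,"y": -0.06,"z": 0,"twist": 0,"fingers": 1}]'

```text
time: 21.92
eef_pos: [0.4749, 0.1011, 0.1628]
tool_rot: [3.141, 0.003, -3.04]
ft_force: [0.6, 1.4, -0.9]
width: 0.677
grip_force: 49.8
```

send_rows --targets '[{"x": -0.04,"y": 0.15,"z": 0,"twist": 0,"fingers": 1},{"x": -0.08,"y": 0.33,"z": 0,"twist": 0,"fingers": 1},{"x": -0.12,"y": 0.5,"z": 0,"twist": 0,"fingers": 1},{"x": -0.16,"y": 0.67,"z": 0,"twist": 0,"fingers": 1},{"x": -0.18,"y": 0.82,"z": 0,"twist": 0,"fingers": 1}]'

```text
time: 22.33
eef_pos: [0.4387, 0.2672, 0.1632]
tool_rot: [3.14, 0.003, -3.039]
ft_force: [0.6, -0.9, -1.6]
width: 0.678
grip_force: 49.8
```

send_rows --targets '[{"x": 0,"y": 0,"z": 0,"twist": 0,"fingers": 1},{"x": 0,"y": 0,"z": 0,"twist": 0,"fingers": 1},{"x": 0,"y": 0,"z": 0,"twist": 0,"fingers": 1},{"x": 0,"y": 0,"z": 0,"twist": 0,"fingers": 1},{"x": 0,"y": 0,"z": 0,"twist": 0,"fingers": 1}]'

```text
time: 22.75
eef_pos: [0.4391, 0.2641, 0.1627]
tool_rot: [-3.142, 0.0, -3.041]
ft_force: [1.2, 0.2, -1.0]
width: 0.68
grip_force: 49.8
```

```bash
python3 st.py; python3 - <<'E'
from h import *
S=r.grab_frame("side")[:,:,::-1]; W=r.grab_frame("wrist")[:,:,::-1]; cv2.imwrite("pics/s9.png",S); cv2.imwrite("pics/w9.png",W)
a=cv2.resize(S[90:220,170:330],(460,374),interpolation=cv2.INTER_CUBIC)
c=np.zeros((374,800,3),np.uint8); c[:,:460]=a; c[:255,460:]=cv2.resize(W,(340,255)); cv2.imwrite("pics/c9.png",c)
# expected px of carton teal/top front edge for home, compare with straight line from stock cartons
a=np.radians(5.8); R=np.array([[np.cos(a),-np.sin(a)],[np.sin(a),np.cos(a)]])
for y in (0,-80,-160):
    print([proj("side",[*(R@[-.03,(y+k)/1000]+[.6655,.1206]),.033 if y==0 else .03]) for k in (-30,30)])
E
```

```text
[0.4391 0.2641 0.1627] [ 1.1751  0.1826 -0.9837] rack xy -210.77101656894982 165.62954881163762
[array([257.0935, 177.6743]), array([244.5148, 168.9623])]
[array([274.646 , 190.5028]), array([261.3891, 181.3074])]
[array([293.2   , 203.3724]), array([279.1878, 193.6532])]
```

View pics/c9.png

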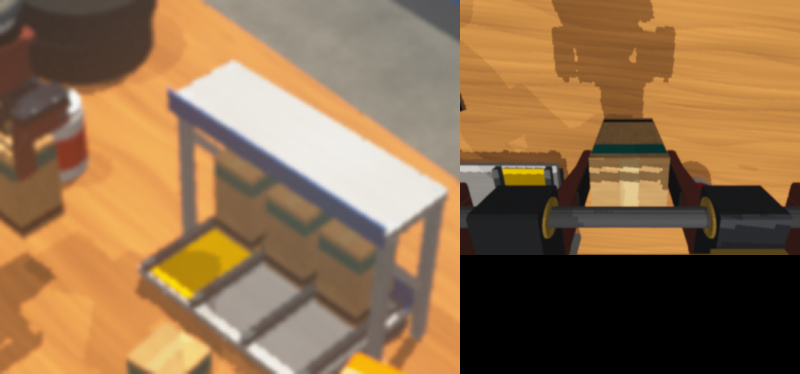

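The heavy carton stands upright in line with the stock cartons. I'll set the empty pusher back down on the bench and retreat.

send_rows --targets '[{"x": 0,"y": 0,"z": -0.1,"twist": 0,"fingers": 1},{"x": 0,"y": 0,"z": -0.2,"twist": 0,"fingers": 1},{"x": 0,"y": 0,"z": -0.29,"twist": 0,"fingers": 1},{"x": 0,"y": 0,"z": -0.35,"twist": 0,"fingers": 1},{"x": 0,"y": 0,"z": -0.38,"twist": 0,"fingers": 1}]'

```text
time: 23.27
eef_pos: [0.4379, 0.263, 0.0863]
tool_rot: [-3.139, -0.003, -3.04]
ft_force: [-9.3, -22.0, 70.9]
width: 0.68
grip_force: 50.0
```

send_rows --targets '[{"x": 0,"y": 0,"z": 0,"twist": 0,"fingers": 1},{"x": 0,"y": 0,"z": 0,"twist": 0,"fingers": 1},{"x": 0,"y": 0,"z": 0,"twist": 0,"fingers": 1},{"x": 0,"y": 0,"z": 0,"twist": 0,"fingers": 1},{"x": 0,"y": 0,"z": 0,"twist": 0,"fingers": 1}]'

```text
time: 23.68
eef_pos: [0.4389, 0.265, 0.0869]
tool_rot: [3.141, 0.0, -3.04]
ft_force: [0.2, -0.2, -1.0]
width: 0.675
grip_force: 50.0
```

send_rows --targets '[{"x": 0,"y": 0,"z": 0,"twist": 0,"fingers": -1},{"x": 0,"y": 0,"z": 0,"twist": 0,"fingers": -1},{"x": 0,"y": 0,"z": 0,"twist": 0,"fingers": -1},{"x": 0,"y": 0,"z": 0,"twist": 0,"fingers": -1},{"x": 0,"y": 0,"z": 0,"twist": 0,"fingers": -1}]'

```text
time: 24.1
eef_pos: [0.4388, 0.2651, 0.0867]
tool_rot: [3.142, 0.0, -3.04]
ft_force: [-0.2, -0.0, 0.7]
width: 0.987
grip_force: 0.0
```

send_rows --targets '[{"x": 0,"y": 0,"z": 0.1,"twist": 0,"fingers": -1},{"x": 0,"y": 0,"z": 0.25,"twist": 0,"fingers": -1},{"x": 0,"y": 0,"z": 0.4,"twist": 0,"fingers": -1},{"x": 0,"y": 0,"z": 0.55,"twist": 0,"fingers": -1},{"x": -0.1,"y": 0.15,"z": 0.6,"twist": 0,"fingers": -1}]'

```text
time: 24.52
eef_pos: [0.4225, 0.2938, 0.2109]
tool_rot: [3.14, 0.006, -3.044]
ft_force: [0.9, 1.6, -0.3]
width: 0.999
grip_force: 0.0
```

send_rows --targets '[{"x": -0.1,"y": 0.16,"z": 0,"twist": 0,"fingers": -1},{"x": -0.2,"y": 0.32,"z": 0,"twist": 0,"fingers": -1},{"x": -0.3,"y": 0.48,"z": 0,"twist": 0,"fingers": -1},{"x": -0.4,"y": 0.64,"z": 0,"twist": 0,"fingers": -1},{"x": -0.4,"y": 0.64,"z": 0,"twist": 0,"fingers": -1}]'

```text
time: 24.93
eef_pos: [0.336, 0.4276, 0.207]
tool_rot: [3.139, 0.0, -3.036]
ft_force: [-0.5, -0.9, 0.3]
width: 1.003
grip_force: 0.0
```

send_rows --targets '[{"x": 0,"y": 0,"z": 0,"twist": 0,"fingers": -1},{"x": 0,"y": 0,"z": 0,"twist": 0,"fingers": -1},{"x": 0,"y": 0,"z": 0,"twist": 0,"fingers": -1},{"x": 0,"y": 0,"z": 0,"twist": 0,"fingers": -1},{"x": 0,"y": 0,"z": 0,"twist": 0,"fingers": -1}]'

```text
time: 25.35
eef_pos: [0.3394, 0.422, 0.2067]
tool_rot: [-3.141, -0.0, -3.042]
ft_force: [0.6, -0.3, 0.2]
width: 1.003
grip_force: 0.0
```

```bash
python3 st.py; python3 - <<'E'
from meas import *
S=r.grab_frame("side")[:,:,::-1].copy(); T=r.grab_frame("top")[:,:,::-1].copy(); cv2.imwrite("pics/s10.png",S); cv2.imwrite("pics/t10.png",T)
s0=cv2.imread("pics/side0.png"); t0=cv2.imread("pics/top0.png")
lo,hi=(10,60,195),(30,142,255)
for k,rt,rs in (("A",(140,200,190,245),(160,140,200,190)),("B",(250,200,295,245),(210,195,250,245))):
    ht=cnt(T,rt,lo,hi); hs=cnt(S,rs,(10,60,225),hi); p,e=tri(ray("top",cen(ht)),ray("side",cen(hs)))
    print(k,p,e,*rect("top",ht,.11))
# changes in regions of stock/tin/spanner
for n,a,b,roi in (("stock side",s0,S,(265,165,310,215)),("tin side",s0,S,(176,118,204,152)),("tin top",t0,T,(100,170,136,206)),("spanner",t0,T,(360,120,390,184))):
    x0,y0,x1,y1=roi; d=cv2.absdiff(a[y0:y1,x0:x1],b[y0:y1,x0:x1]).max(2); print(n,(d>40).sum(),d.size)
# teal bands on rack cartons
hsv=cv2.cvtColor(S,cv2.COLOR_BGR2HSV); m=cv2.inRange(hsv,np.array((60,50,20)),np.array((98,255,140)))[130:215,240:310]
n,l,st,ce=cv2.connectedComponentsWithStats(m)
for i in range(1,n):
    if st[i,4]>12: print("teal",st[i]+[240,130,0,0,0],ce[i]+[240,130])
# black foot band bottoms: project measured front-bottom edge px
v,u=np.nonzero(cv2.inRange(hsv,np.array((18,160,60)),np.array((34,255,255)))[150:205,215:275]); print("yellow far point row",v.min()+150,u[v.argmin()]+215, "rows at u: ",[(x+215,v[u==x].min()+150) for x in range(10,45,5) if (u==x).any()])
E
```

```text
[0.3394 0.422  0.2067] [ 0.6002 -0.3442  0.2244] rack xy -293.92905480048364 332.84752395431417
A [0.4464 0.2585 0.118 ] 0.0010067506706616816 [0.452  0.2583] [56.7995 36.9187] 4.839654445648193
B [ 0.4337 -0.0296  0.1087] 0.0013368499676893407 [ 0.4333 -0.0291] [59.2702 59.3692] 13.794715881347656
stock side 0 2250
tin side 0 952
tin top 0 1296
spanner 0 1920
yellow far point row 169 244 rows at u:  [(225, np.int64(181)), (230, np.int64(178)), (235, np.int64(175)), (240, np.int64(172)), (245, np.int64(170)), (250, np.int64(173)), (255, np.int64(176))]
```

The yellow/carton boundary matches the home projection to within 1 px, and stock, tin and spanner are unchanged. One quick check that A is upright in the side view, then hand in.

```bash
python3 - <<'E'
from meas import *
S=cv2.imread("pics/s10.png")
print(*rect("side",cnt(S,(160,140,200,190),(10,60,225),(30,142,255)),.11))
h=rect("side",cnt(S,(160,140,200,190),(10,60,225),(30,142,255)),.11)
ok=all(54<x<64 for x in h[1]); print(ok)
if ok: print(r.close_job())
E
```

```text
[0.4518 0.2662] [55.2202 57.1439] 4.838507652282715
True
the job is handed in; nothing more can be done
None
```

The full carton (C, about 6.5 N) stands upright in the yellow lane against the back rail, in line with the stock. Both empty cartons are upright on the bench, stock_right, the tin and the spanner show no change in the images, stock_left looks in place, and the job is handed in; no verdict came back.

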